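# Close the spindle guard and reset the interlock

## Robot

A 7-joint arm with a two-finger parallel gripper is mounted at the origin on the work surface. World frame = base frame: x ahead of the robot, y to its left, z up, the work surface at z = 0. Lengths are in m, angles in degrees, forces in N, time in s.
With the tool pointing down it reaches from about 0.35 to 0.9 m from the base axis. Payload 8.1 kg.
Tool frame: the origin (TCP) lies on the front face of the gripper's body, between the roots of the fingers; the fingertips stand 73 mm ahead of it and the grasp point (between the pads) lies 54 mm ahead of it; z points along the fingers, x is the direction in which the jaws open and shut, and the axes are right-handed (so a half turn about z gives the same grasp; the last joint's range is limited). The gripper opens to 85 mm and grips with 20 to 120 N. Pads are 22 mm wide; open, the fingers measure 114 mm over their backs; the gripper's body (76 mm by 85 mm) begins 54 mm behind the grasp point. The pads swing forward as they close: fully open they stand 13 mm farther back than shut.
Start: joints at [-74.633, 24.895, 1.432, 90.138, -0.665, 64.973, -4.303], TCP at [0.227, 0.583, 0.304] pointing down, gripper open.
Joint ranges: [-149.89, 149.89], [-25.12, 119.58], [-72.63, 75.52], [4.76, 147.25], [-75.54, 255.54], [6.69, 114.76], [-157.13, 157.13]. Speed limits (degrees/s): [127.2, 127.2, 172.46, 172.46, 180, 180, 180].

## Interface

Orientations are given as [roll, pitch, yaw] about the fixed x, y, z axes, in that order (R = Rz(yaw) Ry(pitch) Rx(roll)).
In Python, from bench import bot gives the robot as it stands. The module is installed in compiled form; this text tells all that it offers. Calls block until the motion is done:
- bot.movep(position, orientation): joint-space move of the TCP to a pose.
- bot.move_linear(position, vel=0.15, frame=None): straight line of the TCP; frame=None keeps the orientation; vel is the mean speed in m/s.
- bot.goto_joints(angles): joint-space move.
- bot.open() and bot.close(strength=None): open the fingers fully, or close them until they stop; strength is the grip in N (None keeps the last).
- bot.wait(seconds).
- bot.inverse_kinematics(position, orientation): joint angles nearest the present ones, or None.
- bot.get_state(): the state.
- bot.snapshot(name): name is "scene" or "top" or "wrist"; returns a dict with "color" (420x560x3 uint8, red, green, blue), "vertical_fov" (degrees; the focal length in pixels is half the picture's height over the tangent of half this angle, whatever the lens; pixels are square), "cx", "cy" (the principal point, pixels), "rvec" (rotation vector, rad) and "tvec" (3), from world to camera coordinates, as OpenCV has them; the wrist camera has in their place "tool_from_camera" (4x4, takes a point from camera to tool coordinates, whose origin is the TCP and whose axes are the tool frame's). Camera axes: x right, y down, z forward; pixel columns grow to the right and rows downward; lengths in m; the calibration is good to about 2 mm. A picture is of the moment at which its call begins: read the wrist's pose just before it. There is no depth.
A pose or a line that the arm cannot do raises bot.MotionError and nothing moves.
- bot.sign_off(): hands the job in, once; it reports no verdict.
Trained networks look in a picture, given as the dict that the camera call returned (one of the last four; its "shot" number tells which), for a name from the list of things; names that differ only in an ending like _2 or _b are one class to them, and where a whole thing is asked for, a point or a joint stands for the part that bears it (a point fixed in the world has none). Each returns a list of dicts, best first, with "p" (0 to 1); they miss things now and then, are a little off and sometimes report something else, mostly with a low value. They report only what shows in the picture. A call takes as long as a camera call.
- bot.masks_of(picture, label): "pixels" (420x560 bool, what is visible of it) and "rect" ([left, top, right, bottom] in pixels, round what is visible of it).
The state is a dict: "t": time; "joints": joint angles; "joint_velocities": joint speeds; "joint_efforts": joint torques, N m; "eef_pos": TCP position; "tool_rot": TCP orientation; "ft_force": force on the tool from outside, world axes, zero at the start; "torque": the same for the moment, N m; "finger_gap": finger opening in m.
Only numpy, scipy, OpenCV 4.12 (cv2) and the standard library are available. Lean on these libraries where they do the work, as an engineer would, in place of code of your own. Each camera call takes 0.05 s, during which the arm holds its last target. There are 200 camera calls.

## Task

Without grasping anything, push the sliding yellow-framed guard hood fully home against its stop over the spindle. Then reset the interlock: with one fingertip on each, press the two blue buttons on the reset station fully down together, keep both down for at least two seconds, then let both come up again and move clear. Do not press the blue buttons while the guard is open or one without the other, do not press the red stop button, and leave the loose things around as they stand.

Things in the scene. Friction and masses are not known exactly. Their poses are not given: they have to be found in the camera images.
- rig: the spindle test rig, fixed: a cream base 130 (its x) x 300 (its y) x 40 mm tall with a steel spindle, a dark upright bulkhead (150 mm tall, front face at y = +90 mm) and a blue motor behind it (to y = +168 mm). Origin: centre of the base's underside, on the table. Place and yaw vary. The base's -y end is a bare deck 40 mm above the table
- guard (a joint): the sliding guard hood on the rig: yellow-framed clear tunnel 110 x 110 mm, from 46 to 146 mm above the table; slides along the rig's +y. 0 = wide open, 0.100 m = fully home against the bulkhead (firm stop), over the spindle. Starts at 0 to 0.05; about 2.5 N of friction, stays where left. No handle: push its solid yellow rear wall
- guard_wall (a point): point on the outer face of the hood's solid yellow rear wall (110 mm wide, 100 mm tall, facing the rig's -y), in the middle of its width, 116 mm above the table and 30 mm below the hood's top; moves with the hood. Axes as the rig's: y is the closing direction
- station: the reset station, a fixed cream box with a grey top, 100 (its x) x 210 (its y) x 60 mm tall. Origin: centre of its underside. Place and yaw vary. On top: blue keys at y = +28 and -28 mm, a black rib between them at y = 0 (8 mm thick, 50 mm long in x, top 94 mm above the table, 12 mm above the caps), a red stop button (30 mm cap, yellow housing) at y = +78 mm
- keys_mid (a point): the point midway between the two blue caps, level with the tops of the unpressed caps (82 mm above the table), inside the black rib. Its y axis is the line through the two keys
- key_a (a joint): blue push button at y = +28 mm of the station: round flat cap 28 mm across, its top 82 mm above the table. 0 = up, 0.006 m = fully down; spring return, about 5 N to push fully down
- key_b (a joint): blue push button at y = -28 mm of the station, like key_a (the caps are 56 mm apart, centre to centre)
- key_a_top (a point): centre of the top of the cap of key_a
- key_b_top (a point): centre of the top of the cap of key_b
- stop (a joint): the red stop button on the station, to be left alone: 0 = up, 0.006 m = down
- wrench: a steel open-ended wrench lying flat near the reset station; body origin under its middle. A bystander
- screwdriver: a screwdriver lying flat near the test rig; body origin under its middle. A bystander
- coupling: a turned steel spool-shaped coupling, 48 mm across and 48 mm tall, standing; origin at the centre of its underside. A bystander
- bearing: a steel bearing ring, 52 mm across, 16 mm tall, lying flat; origin at the centre of its underside. A bystander
- grease: a small jar with a red lid, 54 mm across, 75 mm tall; origin at the centre of its underside. A bystander
- mug: a blue mug, 76 mm across, 90 mm tall; origin at the centre of its underside. A bystander

How it is judged:
By the outcome, as a careful person would: the job done as asked, in the order asked, and still so for the second after the job is handed in, with the robot touching nothing.
It also fails if it takes over 51 s, if anything falls off the work surface, if the arm or the gripper's body presses on something with over 40 N, if the wrist force passes 120 N, or if a joint passes its speed limit or range.

## Working session

There is one attempt and no reset: what is moved stays moved. The work goes in short steps, each a Python script; the robot and the scene stay as the last script left them, time stands still between calls to the robot, and variables do not carry over. Pictures are saved under pics/ and viewed, about 8 in all and at most 12, crops included, and the job is handed in when it is done.

```bash
mkdir -p pics
cat > h.py <<'E'
import numpy as np, cv2
from bench import bot
def K(p):
    f=p["color"].shape[0]/2/np.tan(np.radians(p["vertical_fov"])/2)
    return np.array([[f,0,p["cx"]],[0,f,p["cy"]],[0,0,1.]])
def ray(p,uv,z):
    R=cv2.Rodrigues(np.array(p["rvec"],float))[0];t=np.array(p["tvec"],float).ravel()
    d=R.T@np.linalg.inv(K(p))@np.array([uv[0],uv[1],1.]);c=-R.T@t
    return c+d*(z-c[2])/d[2]
def proj(p,X):
    return cv2.projectPoints(np.array(X,float).reshape(-1,3),np.array(p["rvec"],float),np.array(p["tvec"],float),K(p),None)[0].reshape(-1,2)
def save(p,n): cv2.imwrite(f"pics/{n}.png",p["color"][:,:,::-1])
E
python3 - <<'E'
from h import *
for n in("top","scene"):
    p=bot.snapshot(n);save(p,n+"0");print(n,p["vertical_fov"],p["rvec"],p["tvec"])
    for l in("rig","guard","station","key_a","stop","wrench","screwdriver","coupling","bearing","grease","mug"):
        for m in bot.masks_of(p,l)[:3]:
            ys,xs=np.nonzero(m["pixels"]);print(l,round(m["p"],2),m["rect"],xs.mean().round(1),ys.mean().round(1))
print(bot.get_state()["t"],bot.get_state()["tool_rot"])
E
```

```text
top 43.942652089307096 [ 2.17621482 -2.15792079  0.1090139 ] [-0.0059601   0.60281055  1.22197657]
rig 0.68 [101.8, 195.6, 248.6, 270.8] 178.0 232.6
guard 0.8 [165.3, 202.8, 227.4, 262.5] 198.4 233.6
guard 0.7 [299.6, 223.0, 396.2, 286.4] 347.6 254.3
station 0.6 [298.7, 227.9, 394.6, 287.6] 347.5 254.2
station 0.58 [331.4, 253.1, 344.7, 262.8] 337.2 256.9
stop 0.68 [309.4, 256.7, 321.5, 267.1] 316.0 261.7
wrench 0.57 [308.7, 289.6, 377.2, 309.9] 340.6 298.0
screwdriver 0.81 [144.7, 266.1, 225.5, 296.3] 197.8 281.1
screwdriver 0.66 [166.8, 206.8, 227.9, 261.6] 198.3 233.5
screwdriver 0.48 [300.5, 225.5, 395.7, 287.4] 347.5 254.4
coupling 0.65 [341.8, 203.2, 365.1, 221.2] 353.5 211.4
bearing 0.86 [300.6, 209.6, 319.8, 229.9] 310.8 220.5
bearing 0.23 [166.8, 206.1, 228.9, 262.1] 198.1 233.3
grease 0.79 [159.8, 169.8, 185.7, 195.5] 172.6 182.9
mug 0.56 [258.8, 129.7, 297.3, 166.0] 276.2 148.1
mug 0.38 [297.5, 227.9, 396.8, 285.1] 347.5 254.2
scene 44.0897760241057 [ 1.49896903  1.8761738  -0.9046721 ] [ 0.15760436 -0.26103074  1.51436187]
rig 0.58 [328.3, 168.5, 510.5, 298.5] 415.0 233.6
guard 0.64 [351.0, 170.3, 421.0, 257.2] 386.5 211.4
station 0.95 [165.1, 169.6, 274.1, 227.3] 224.2 201.1
key_a 0.61 [236.1, 178.9, 246.2, 189.5] 238.1 183.2
key_a 0.42 [203.7, 179.3, 218.9, 191.3] 211.4 183.2
stop 0.51 [168.7, 172.5, 275.1, 225.0] 224.0 201.2
wrench 0.21 [169.4, 172.7, 273.5, 224.7] 224.2 201.1
coupling 0.68 [189.4, 226.6, 209.7, 247.0] 201.0 238.3
coupling 0.6 [242.2, 253.7, 302.9, 326.0] 275.7 292.0
bearing 0.68 [241.5, 226.5, 269.5, 248.2] 253.8 238.3
grease 0.7 [407.0, 260.8, 439.4, 309.4] 421.7 285.2
mug 0.76 [243.6, 257.3, 303.8, 327.7] 275.5 292.3
mug 0.75 [165.7, 171.7, 273.8, 225.5] 224.5 201.2
mug 0.42 [205.1, 182.4, 219.3, 189.3] 211.7 183.0
1.2 [1.79998625e+02 8.16017829e-05 6.87522698e+01]
```

View pics/top0.png

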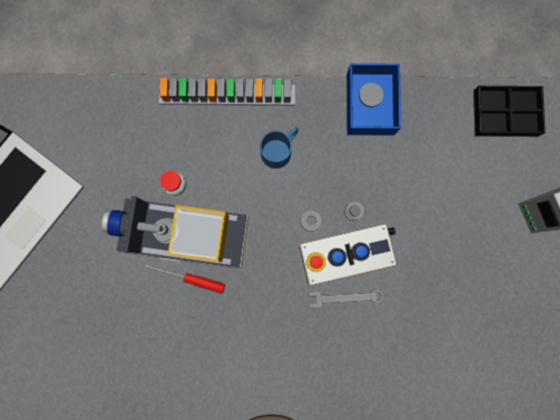

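View pics/scene0.png

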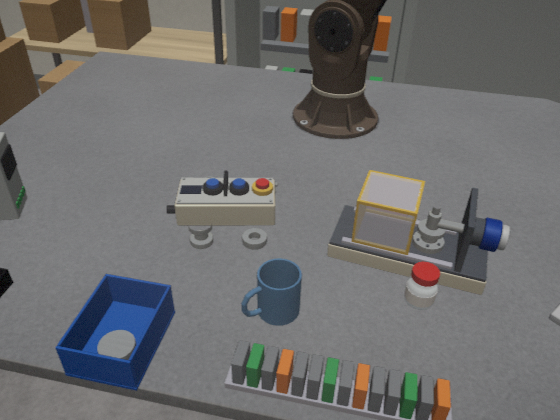

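Run:
```python
from h import *
im=cv2.imread("pics/top0.png")
z=lambda x0,y0,w,h:cv2.resize(im[y0:y0+h,x0:x0+w],None,fx=5,fy=5,interpolation=cv2.INTER_CUBIC)
cv2.imwrite("pics/crop.png",np.vstack([z(95,192,160,82)[:, :800]]))
p=bot.snapshot("top");hsv=cv2.cvtColor(p["color"],cv2.COLOR_RGB2HSV)
def blobs(lo,hi,box):
    m=cv2.inRange(hsv,lo,hi);k=np.zeros_like(m);k[box[1]:box[3],box[0]:box[2]]=255;m&=k
    n,l,s,c=cv2.connectedComponentsWithStats(m)
    return [(s[i,4],c[i]) for i in range(1,n) if s[i,4]>15]
b=sorted(blobs((100,120,60),(125,255,255),(300,225,396,287)),key=lambda a:-a[0]);r=blobs((0,150,100),(6,255,255),(300,225,396,287));print(b,r)
P=[ray(p,c,.079) for _,c in b[:2]];print("keys",P,[ray(p,c,.08) for _,c in r])
m=bot.masks_of(p,"station")[0]["pixels"].astype(np.uint8)
box=cv2.minAreaRect(cv2.findNonZero(m));bp=cv2.boxPoints(box);print("station",box,[ray(p,c,.06)[:2].round(4) for c in bp])
m=bot.masks_of(p,"rig")[0]["pixels"].astype(np.uint8);print("rig",cv2.minAreaRect(cv2.findNonZero(m)))
ym=cv2.inRange(hsv,(18,120,100),(32,255,255));k=np.zeros_like(ym);k[195:272,160:245]=255
bx=cv2.minAreaRect(cv2.findNonZero(ym&k));print("hood",bx,cv2.boxPoints(bx).tolist(),[ray(p,c,.146)[:2].round(4) for c in cv2.boxPoints(bx)])
```

```text
[(np.int32(138), array([361.04347826, 251.02173913])), (np.int32(134), array([337.12686567, 256.67910448]))] [(np.int32(103), array([316.        , 261.76699029]))]
keys [array([ 0.5079085 , -0.20027133,  0.079     ]), array([ 0.49449773, -0.14532638,  0.079     ])] [array([ 0.48246021, -0.09680607,  0.08      ])]
station ((349.7413024902344, 253.86566162109375), (44.387725830078125, 98.09561157226562), 76.84246063232422) [array([ 0.5249, -0.0538]), array([ 0.5791, -0.2776]), array([ 0.4784, -0.2996]), array([ 0.4251, -0.0776])]
rig ((173.545654296875, 231.4468231201172), (145.23983764648438, 58.543121337890625), 9.688786506652832)
hood ((196.22000122070312, 232.95999145507812), (51.90163803100586, 50.770267486572266), 8.130102157592773) [[166.94000244140625, 254.4199981689453], [174.1199951171875, 204.1599884033203], [225.5, 211.49998474121094], [218.32000732421875, 261.760009765625]] [array([0.4951, 0.2314]), array([0.6049, 0.2189]), array([0.5897, 0.1061]), array([0.4802, 0.1196])]
```

View pics/crop.png

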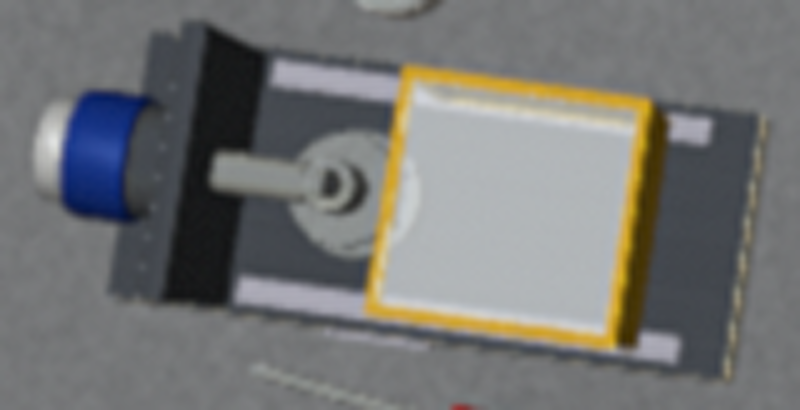

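Run:
```python
from h import *
import time
p=bot.snapshot("top")
W=(ray(p,(225.4,211.4),.146)+ray(p,(218,261),.146))/2
a,b=ray(p,(248.6,215.6),.04),ray(p,(240.6,267.6),.04)
f=[ray(p,(x/5+95,y/5+192),.146) for x,y in((405,65),(652,97),(615,345),(368,312))]
d=a-b; e=f[1]-f[2]; g=f[0]-f[1]+f[3]-f[2]
print("yaws",[np.degrees(np.arctan2(v[1],v[0])) for v in(d,e)],np.degrees(np.arctan2(-g[0],g[1])),np.linalg.norm(d),np.linalg.norm(e))
yaw=-7.2;c,s=np.cos(np.radians(yaw)),np.sin(np.radians(yaw));Y=np.array([-s,c,0]);X=np.array([c,s,0])
E=(a+b)/2;print("wall",W,"end",E,"wall rel end along/lat",(W-E)@Y,(W-E)@X)
bot.close(20);t=bot.get_state();print("close",t["t"],t["finger_gap"])
O=[180,0,yaw]
q=W-Y*.055;q[2]=.26
bot.movep(q.tolist(),O);t=bot.get_state();print(t["t"],t["joints"],t["eef_pos"],t["ft_force"])
w=bot.snapshot("wrist");save(w,"w1");np.save("rig.npy",[W,E]);print(np.round(w["tool_from_camera"],3))
```

```text
yaws [np.float64(-7.92985285389247), np.float64(-7.405638729006554)] -7.002883291270092 0.12483432489979837 0.10897469467212374
wall [0.53585019 0.11333962 0.146     ] end [0.52932336 0.06972963 0.04      ] wall rel end along/lat 0.0440841400247769 0.0010095811255460309
close 2.1667 0.0001518052281892008
4.3417 [-39.01507575  20.78740538  35.60474681 108.46512174 -14.5874243
  55.27149154  -3.8287844 ] [0.52899335 0.06022261 0.25990584] [-0.41706193  1.04044577  0.05129235]
[[ 1.     0.001  0.001 -0.001]
 [-0.001  0.962  0.274 -0.07 ]
 [-0.001 -0.274  0.962 -0.071]
 [ 0.     0.     0.     1.   ]]
```

View pics/w1.png

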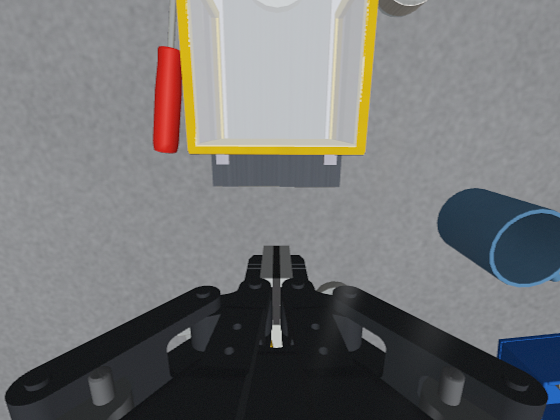

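Run:
```python
from h import *
W,E=np.load("rig.npy");yaw=-7.2;c,s=np.cos(np.radians(yaw)),np.sin(np.radians(yaw));Y=np.array([-s,c,0]);X=np.array([c,s,0])
w=bot.snapshot("wrist");k=K(w);T=np.array(w["tool_from_camera"])
Z=(np.linalg.inv(T)@[0,0,.073,1])[:3];uv=k@Z;print("f",k[0,0],"tip uv",uv[:2]/uv[2],"mm/px",Z[2]/k[0,0]*1000)
q=W-Y*.05;q[2]=.183;bot.move_linear(q.tolist(),vel=.12)
f0=np.array(bot.get_state()["ft_force"]);print("f0",f0)
def fy(): return (np.array(bot.get_state()["ft_force"])-f0)@Y
g=(W-E)@Y-.030; home=.100-g; print("guard est",g)
# TCP to 10 mm before expected home contact
d=-.011+home-.012
q=W+Y*d;q[2]=.183;bot.move_linear(q.tolist(),vel=.06);print("pre",d,fy(),bot.get_state()["t"])
for i in range(14):
    d+=.0025;q=W+Y*d;q[2]=.183;bot.move_linear(q.tolist(),vel=.03);F=fy();print(round(d-home,4),round(F,2))
    if F<-14: break
print(bot.get_state()["t"],bot.get_state()["eef_pos"])
p=bot.snapshot("top");save(p,"top2")
```

```text
f 291.98166772414544 tip uv [277.74892728 260.17486061] mm/px 0.5398015368239528
f0 [ 0.09488998 -0.40851088  0.29446936]
guard est 0.014084140024776898
pre 0.06291585997522312 -1.7868825025888802 7.2667
-0.0205 -1.12
-0.018 0.2
-0.0155 -0.17
-0.013 0.34
-0.0105 -4.11
-0.008 -11.39
-0.0055 -18.53
9.0167 [0.54524082 0.18795386 0.18295078]
```

Run:
```python
from h import *
from scipy.spatial.transform import Rotation as Rn
Y=np.array([np.sin(np.radians(7.2)),np.cos(np.radians(7.2)),0])
q=np.array(bot.get_state()["eef_pos"])-Y*.03;bot.move_linear(q.tolist(),vel=.12)
q[2]=.29;bot.move_linear(q.tolist(),vel=.2)
M=np.array([.5012,-.1728]);yaw=103.7-180
qs={y:bot.inverse_kinematics([*M,.25],[180,0,y]) for y in(yaw,yaw+180)};print(qs)
y=min((k for k in qs if qs[k] is not None),key=lambda k:abs(qs[k][6]))
bot.movep([*M,.25],[180,0,y]);bot.open()
s=bot.get_state();w=bot.snapshot("wrist");save(w,"w2");print(y,s["t"],s["finger_gap"],s["ft_force"])
hsv=cv2.cvtColor(w["color"],cv2.COLOR_RGB2HSV);m=cv2.inRange(hsv,(100,120,50),(125,255,255))
n,l,st,c=cv2.connectedComponentsWithStats(m);T=np.array(w["tool_from_camera"]);R=Rn.from_euler("xyz",s["tool_rot"],degrees=True).as_matrix()
for i in range(1,n):
    if st[i,4]>60:
        d=R@T[:3,:3]@np.linalg.inv(K(w))@[*c[i],1];o=R@T[:3,3]+s["eef_pos"];print(st[i],c[i],o+d*(.081-o[2])/d[2])
p=bot.snapshot("top");save(p,"top3")
```

```text
{-76.3: array([-25.64499615,  26.09408861,  54.46803218, 110.26281869,
       -25.39588395,  56.57620093, -35.78134921]), 103.7: array([ -0.14451445,  19.43500462,  17.424732  , 108.43576961,
        -7.15064499,  53.17325474, 124.34311455])}
-76.3 12.2417 0.08543240330929469 [ 0.21218253 -0.49421986  0.28951609]
[230 194  33  32 849] [245.93050648 209.77267373] [ 0.49483585 -0.14759439  0.081     ]
[295 194  33  33 861] [310.71196283 209.93495935] [ 0.50785942 -0.20144143  0.081     ]
```

View pics/w2.png

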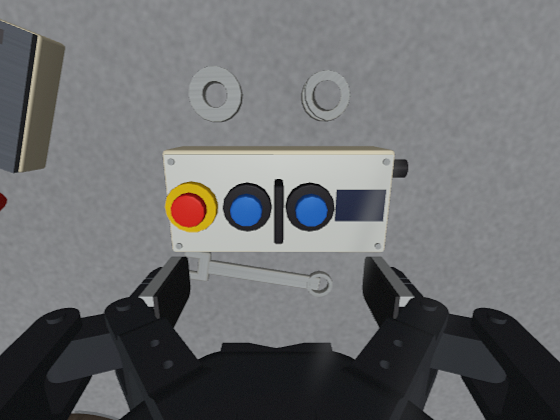

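View pics/top3.png

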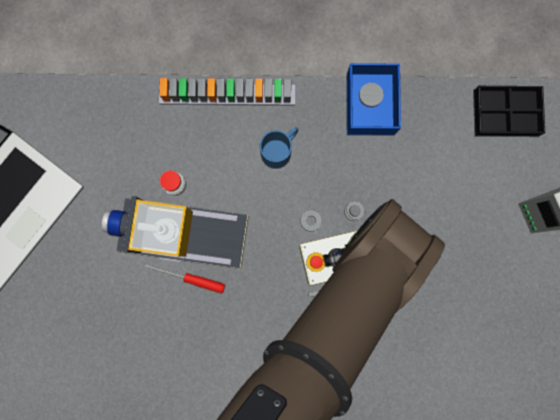

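The guard is fully home over the spindle: the push force rose at the stop, and the top view agrees. The wrist view shows the caps at (246,210) and (311,210), the rib at col 278 and the stop button at (188,210). Next I'll straddle the rib so there is one fingertip over each cap.

Run:
```python
from h import *
M=[.5013,-.1740];yaw=13.6+90-180
bot.movep([*M,.24],[180,0,yaw]);bot.move_linear([*M,.1615],vel=.12)
s=bot.get_state();print("down",s["t"],s["ft_force"],s["eef_pos"])
bot.close(20);bot.wait(.1);s=bot.get_state();print("closed",s["t"],s["ft_force"],s["finger_gap"])
w=bot.snapshot("wrist");save(w,"w3")
```

```text
down 13.4 [-0.33085993 -0.21775014 -0.63267553] [ 0.50159729 -0.17430388  0.16200942]
closed 14.1917 [ 1.92233357 -4.27352993  0.17439931] 0.007201778240484859
```

View pics/w3.png

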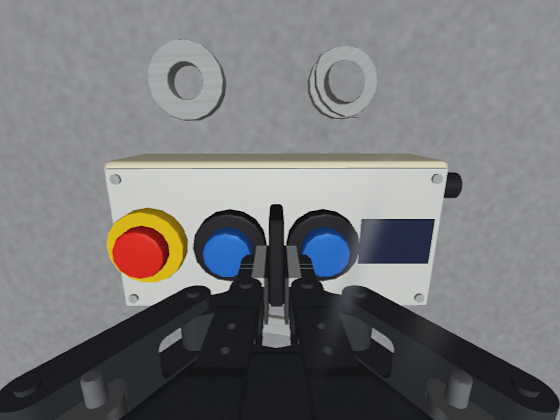

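```bash
cat > d.py <<'E'
from h import *
M=[.50163,-.17536];z=.1615
bot.move_linear([*M,z],vel=.05)
def F(): return np.array(bot.get_state()["ft_force"]).round(1)
print(F());last=0;kz=None
while z>.1435:
    z-=.0015;bot.move_linear([*M,z],vel=.04);f=F();e=bot.get_state()["eef_pos"][2];print(round(z,4),round(e,4),f)
    if f[2]>45: break
s=bot.get_state();print(s["t"],s["finger_gap"]);w=bot.snapshot("wrist");save(w,"w4")
E
python3 d.py
```

```text
[-1.2 -1.   5.6]
0.16 0.1611 [-3.7  2.  20.1]
0.1585 0.1603 [-5.4  4.9 31.1]
0.157 0.1593 [-7.7  5.1 36.3]
0.1555 0.1581 [-6.4  6.  38.9]
0.154 0.1569 [-7.7  7.3 44.5]
0.1525 0.1557 [-7.8  7.2 48. ]
15.9917 0.0068911365658045655
```

View pics/w4.png

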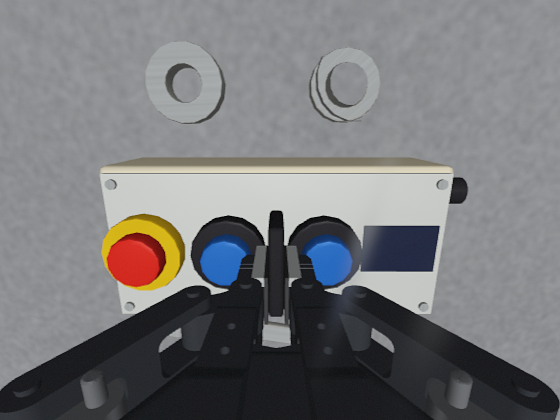

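```bash
cat > e.py <<'E'
from h import *
M=[.50163,-.17536];z=.1525
def S():
    s=bot.get_state();return s["eef_pos"][2],np.array(s["ft_force"]).round(1)
e0,f=S()
while z>.137:
    z-=.0015;bot.move_linear([*M,z],vel=.05);e,f=S();print(round(z,4),round(e,4),f)
    if f[2]>78 or (e0-e<.0005 and e<.150): break
    e0=e
w=bot.snapshot("wrist");save(w,"w5");s=bot.get_state();print(s["t"],s["finger_gap"])
E
python3 e.py
```

```text
0.151 0.1543 [-6.7  7.6 47.2]
0.1495 0.153 [-7.8  9.5 50.8]
0.148 0.1518 [-8.2  9.7 54.6]
0.1465 0.1503 [-7.8 10.8 54.4]
0.145 0.1491 [-7.7 11.2 58.8]
0.1435 0.1478 [-8.9 12.6 60.5]
0.142 0.1465 [-7.4 12.4 64.2]
0.1405 0.1453 [-9.3 13.5 69.1]
0.139 0.1448 [-13.6  16.8  85.6]
18.3417 0.0068180736190377594
```

View pics/w5.png

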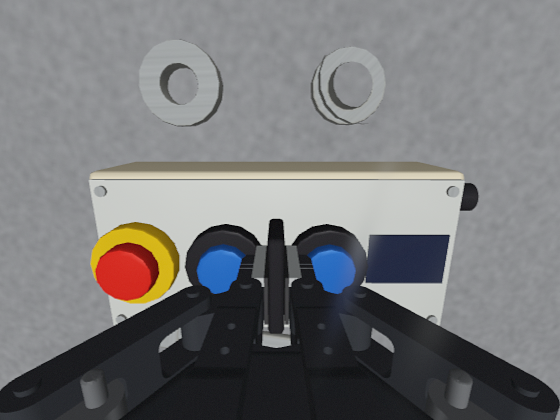

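Run:
```python
from h import *
from scipy.spatial.transform import Rotation as Rn
s=bot.get_state();w=bot.snapshot("wrist");k=K(w);T=np.array(w["tool_from_camera"])
print(s["eef_pos"],s["tool_rot"],s["ft_force"])
for n,ez,rot in(("w2",.25,[180,0,-76.3]),("w3",.1618,[180,0,-76.4]),("w4",.1557,s["tool_rot"]),("w5",s["eef_pos"][2],s["tool_rot"])):
    im=cv2.imread(f"pics/{n}.png");hsv=cv2.cvtColor(im,cv2.COLOR_BGR2HSV);m=cv2.inRange(hsv,(100,120,90),(125,255,255));m[:190]=0;m[320:]=0
    # subpixel outer extents: 
    cols=np.nonzero((m>0).sum(0)>=4)[0];L,Rr=cols.min(),cols.max()+1
    rows=[np.nonzero(m[:,c0:c0+3].any(1))[0].mean() for c0 in(L,Rr-3)]
    R=Rn.from_euler("xyz",rot,degrees=True).as_matrix()
    Tc=np.linalg.inv(np.vstack([np.c_[R,[0,0,ez]],[0,0,0,1]])@T)
    top=np.nonzero((m>0).sum(1)>=4)[0]
    # solve z: rays at the outer edges, spread 84 mm
    D=[R@T[:3,:3]@np.linalg.inv(k)@[u,v,1] for u,v in((L,rows[0]),(Rr,rows[1]))]
    o=R@T[:3,3]+[0,0,ez]
    g=lambda z:np.linalg.norm((D[0]*(z-o[2])/D[0][2]-D[1]*(z-o[2])/D[1][2])[:2])
    zs=np.linspace(.06,.1,401);print(n,L,Rr,np.round(rows,1),"z for 84mm",zs[np.argmin([abs(g(z)-.084) for z in zs])],"top rows",top.min())
```

```text
[ 0.50459291 -0.17444199  0.14479503] [-179.44698307    0.21668357  -76.33771956] [-14.3129755   17.08850153  86.42073368]
w2 230 327 [210.  210.5] z for 84mm 0.0781 top rows 194
w3 203 350 [253.5 253. ] z for 84mm 0.07930000000000001 top rows 228
w4 200 352 [262.  261.5] z for 84mm 0.0795 top rows 235
w5 197 356 [271. 272.] z for 84mm 0.0764 top rows 245
```

Run:
```python
import cv2,numpy as np
z=lambda n,y:cv2.convertScaleAbs(cv2.resize(cv2.imread(f"pics/{n}.png")[y:y+75,180:375],None,fx=4,fy=4,interpolation=cv2.INTER_CUBIC),alpha=2.2,beta=10)
cv2.imwrite("pics/c2.png",np.vstack([z("w3",210),z("w5",225)]))
```

```text
(no output)
```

View pics/c2.png

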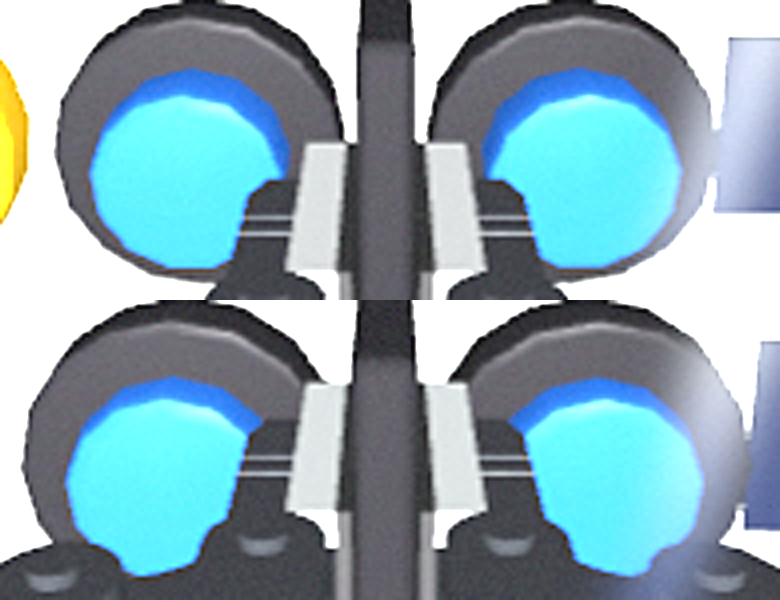

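The caps are only about 3 mm down and the pads have bottomed on the key housings, so this grip is too narrow. I'll back off and turn the gripper about 40° on the rib. The rib then holds the jaws about 29 mm apart, which puts the pads over the caps.

Run:
```python
from h import *
M=[.50163,-.17536]
def S(l):
    s=bot.get_state();print(l,round(s["t"],2),np.round(s["eef_pos"],4),np.round(s["ft_force"],1),round(s["finger_gap"],4),np.round(s["torque"],2))
bot.move_linear([*M,.1615],vel=.1);S("up");bot.open();bot.move_linear([*M,.175],vel=.1)
y=-76.4+40
print(bot.inverse_kinematics([*M,.175],[180,0,y]))
bot.movep([*M,.175],[180,0,y]);bot.move_linear([*M,.157],vel=.08);S("down")
bot.close(20);bot.wait(.1);S("closed")
w=bot.snapshot("wrist");save(w,"w6")
```

```text
up 18.77 [ 0.501  -0.1751  0.1615] [-3.1 -0.2  6.7] 0.0073 [-0.07  0.81 -0.03]
[-13.38239834  28.28230576  37.25951585 113.82376064 -23.70722466
  45.51809715   1.13695336]
down 20.74 [ 0.5012 -0.1752  0.1563] [ 0.3 -0.5  0.8] 0.0856 [-0.01  0.    0.03]
closed 21.44 [ 0.5013 -0.1751  0.1573] [-2.4  2.   5.4] 0.0252 [ 0.49  0.62 -0.45]
```

View pics/w6.png

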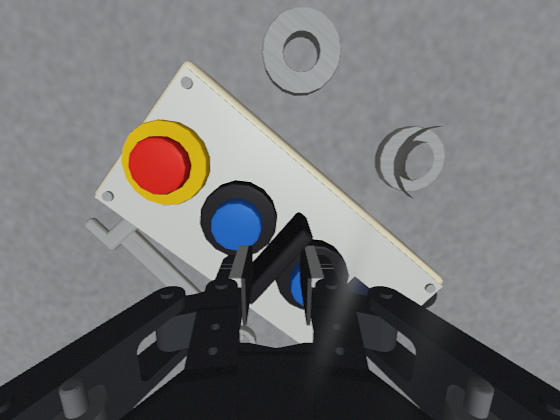

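```bash
sed -e 's/z=.1525/z=.157/' -e 's/"w5"/"w7"/' -e 's/f\[2\]>78/f[2]>82/' e.py > e2.py; python3 e2.py
python3 - <<'E'
from h import *
z=lambda n,a,b:cv2.convertScaleAbs(cv2.resize(cv2.imread(f"pics/{n}.png")[a:a+140,190:380],None,fx=2.1,fy=2.1*1.3,interpolation=cv2.INTER_CUBIC),alpha=1.8)
cv2.imwrite("pics/c3.png",np.hstack([z("w6",170,0),z("w7",180,0)]))
E
```

```text
0.1555 0.1567 [-4.9  4.1 18.3]
0.154 0.1557 [-5.7  5.5 23.9]
0.1525 0.1546 [-7.3  7.3 30.6]
0.151 0.1535 [-6.9  8.3 36. ]
0.1495 0.1523 [-8.1  8.8 40.2]
0.148 0.1511 [-8.2  9.3 43.7]
0.1465 0.1499 [-9.1 10.2 46.7]
0.145 0.1485 [-10.1  11.1  48.6]
0.1435 0.1478 [-12.6  12.5  62.4]
0.142 0.1473 [-16.3  14.9  76.2]
0.1405 0.147 [-22.5  17.9  95.2]
24.2917 0.024982746568687774
```

View pics/c3.png

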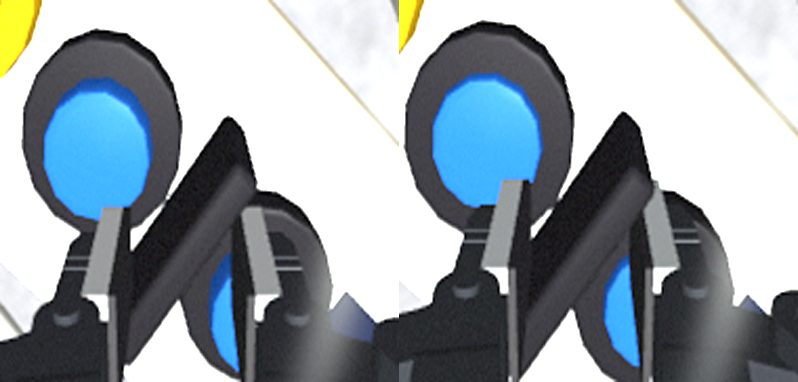

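Run:
```python
from h import *
def S(l):
    s=bot.get_state();print(l,round(s["t"],2),np.round(s["eef_pos"],4),np.round(s["tool_rot"],2),np.round(s["ft_force"],1),np.round(s["torque"],2))
S("now")
for i in range(4): bot.wait(.7);S("hold")
w=bot.snapshot("wrist");save(w,"w8")
```

```text
now 24.29 [ 0.5032 -0.1749  0.147 ] [-1.7948e+02 -1.2000e-01 -3.6570e+01] [-21.9  17.8  95.7] [ 3.9   5.07 -1.26]
hold 24.99 [ 0.5033 -0.1749  0.147 ] [-1.7948e+02 -1.3000e-01 -3.6570e+01] [-22.   16.6  95.8] [ 3.8   5.06 -1.27]
hold 25.69 [ 0.5032 -0.1749  0.147 ] [-1.7948e+02 -1.2000e-01 -3.6570e+01] [-21.7  17.6  95.7] [ 3.83  5.05 -1.32]
hold 26.39 [ 0.5032 -0.1749  0.147 ] [-1.7948e+02 -1.2000e-01 -3.6570e+01] [-22.1  17.1  95.9] [ 3.88  5.09 -1.3 ]
hold 27.09 [ 0.5033 -0.175   0.147 ] [-1.7948e+02 -1.3000e-01 -3.6570e+01] [-21.8  16.   94.9] [ 3.86  5.03 -1.27]
```

Run:
```python
from h import *
M=[.50163,-.17536]
def S(l):
    s=bot.get_state();print(l,round(s["t"],2),np.round(s["eef_pos"],4),np.round(s["ft_force"],1),round(s["finger_gap"],3))
bot.move_linear([*M,.158],vel=.08);S("up");bot.open();bot.move_linear([*M,.25],vel=.15);S("clear")
bot.movep([*M,.25],[180,0,-76.3])
w=bot.snapshot("wrist");save(w,"w9")
a,b=cv2.imread("pics/w2.png"),cv2.imread("pics/w9.png")
for im in(a,b):
    hsv=cv2.cvtColor(im,cv2.COLOR_BGR2HSV);m=cv2.inRange(hsv,(100,120,50),(125,255,255))
    n,l,st,c=cv2.connectedComponentsWithStats(m);print([(st[i].tolist(),c[i].round(1).tolist()) for i in range(1,n) if st[i,4]>60])
    r=cv2.inRange(hsv,(0,150,100),(6,255,255));print("red",cv2.countNonZero(r))
q=bot.get_state()["joints"];print(q)
bot.movep([.40,.05,.40],[180,0,-40]);S("away")
p=bot.snapshot("top");save(p,"top4")
t0=cv2.imread("pics/top0.png")
for l in("guard","station","wrench","screwdriver","coupling","bearing","grease","mug"):
    for m in bot.masks_of(p,l)[:1]:
        ys,xs=np.nonzero(m["pixels"]);print(l,round(m["p"],2),xs.mean().round(1),ys.mean().round(1))
S("end")
```

```text
up 27.51 [ 0.5012 -0.1751  0.1579] [-1.2  1.2 -0.6] 0.024
clear 28.9 [ 0.5013 -0.175   0.2494] [ 0.2  0.6 -0.6] 0.085
[([230, 194, 33, 32, 849], [245.9, 209.8]), ([295, 194, 33, 33, 861], [310.7, 209.9])]
red 867
[([227, 193, 33, 33, 862], [243.1, 209.1]), ([292, 193, 34, 33, 860], [308.2, 209.4])]
red 875
[-23.82512252  25.40279993  51.89923423 110.0382618  -23.95387858
  56.11673258 -36.95415338]
away 30.68 [0.4001 0.0495 0.3998] [ 0.6 -0.1 -0.3] 0.086
guard 0.86 160.1 228.5
station 0.65 347.9 253.9
wrench 0.84 346.1 297.5
screwdriver 0.59 201.8 282.3
coupling 0.71 352.7 211.5
bearing 0.72 310.3 220.6
grease 0.43 347.7 254.2
mug 0.56 276.5 147.9
end 31.13 [0.4001 0.0498 0.3999] [ 0.1  1.1 -0.3] 0.085
```

Run:
```python
from h import *
a,b=cv2.imread("pics/top0.png"),cv2.imread("pics/top4.png")
for n,(x0,y0,x1,y1) in dict(wrench=(300,289,390,312),driver=(140,263,232,300),grease=(155,165,192,198),coup=(338,200,370,224),ring=(297,206,323,226),mug=(255,125,303,170)).items():
    d=cv2.absdiff(a[y0:y1,x0:x1],b[y0:y1,x0:x1]).max(2);print(n,d.mean().round(2),(d>30).sum())
bot.sign_off()
```

```text
wrench 3.91 0
driver 10.15 316
grease 3.98 0
coup 3.83 0
ring 4.02 0
mug 3.57 0
the job is handed in; nothing more can be done
```

The job is handed in: the guard is home and the interlock reset was pressed, held and released. It took about 31 s of the 51 s allowed.

- **Guard:** I pushed the yellow rear wall with shut fingers until the force rose sharply at the stop (about 18 N). The top view afterwards shows the hood over the spindle against the bulkhead.
- **First press of the blue buttons:** I closed the fingers square across the black rib. The pads bottomed on the key housings, and I estimate both caps went only about 3 mm down, together. I backed off and tried again.
- **Second press:** I turned the gripper 40° so the rib held the jaws 25 mm apart, with one pad over each cap. The caps travelled about 6 mm to a firm bottom, and I held them there for at least 2.8 s. The wrist force was about 95 N, much of it friction on the rib. The wrist moments showed the load was evenly shared. In the picture key_a looks fully down; key_b was mostly hidden, so for that one I rely on the symmetry and the force.
- **Release:** Both caps look as they did before the press, the red stop button looks unchanged, and the arm ended well clear with the wrist force near zero.

**Last check:** Before and after, the wrench, grease jar, coupling, bearing and mug show no change in the top view. The screwdriver's region did differ (316 pixels, and its mask centre moved about 4 px). I think that is the arm or its shadow over that area, since nothing touched the screwdriver as far as I know, but I did not confirm it. In that last picture the network gave its top "grease" answer on the station, which I took as a false report.

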